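# Put the paste scraper away in its storage block and bolt it in

## Robot

A 7-joint arm with a two-finger parallel gripper is mounted at the origin on a cart in front of the work surface, level with it; the furniture and walls round the work are solid. World frame = base frame: x ahead of the robot, y to its left, z up, the work surface at z = 0. Lengths are in m, angles in rad, forces in N, time in s.
With the tool pointing down it reaches from about 0.4 to 0.9 m from the base axis. Payload 5.5 kg.
Tool frame: the origin (TCP) lies midway between the tips of the shut fingers; the grasp point (between the pads) lies 19 mm behind it; z points along the fingers, y is the line along which they close (so a half turn about z gives the same grasp; the last joint's range is limited). The gripper opens to 92 mm and grips with 3 to 60 N. Pads are 19 mm wide; open, the fingers measure 130 mm over their backs; the gripper's body (75 mm by 190 mm) begins 47 mm behind the grasp point.
Start: joints at [-0.897, 0.501, -0.427, 1.55, 0.221, 1.138, -0.21], TCP at [0.26, 0.596, 0.227] pointing down, gripper open.
Joint ranges: [-2.88, 2.88], [-0.31, 2.03], [-1.54, 1.56], [0.2, 2.42], [-1.41, 4.55], [0.19, 2.02], [-2.57, 2.57]. Speed limits (rad/s): [2.57, 2.57, 3.14, 3.14, 3.14, 3.14, 3.14].

## Interface

Orientations are given as a rotation vector (axis times angle).
In Python, from plant import goto, move_straight, movej, command_gripper, hold, inverse_kinematics, get_image, camera_info, PlanningError, job_done, current_clock, current_q, current_joint_velocities, current_effort, current_ee_pos, current_tcp_rot, current_force, current_wrist_torque, current_opening, current_grasp_force gives the robot as it stands. Calls block until the motion is done:
- goto(position, orientation): joint-space move of the TCP to a pose.
- move_straight(position, attitude=None, max_speed=0.15): straight line of the TCP; attitude=None keeps the orientation; max_speed is the mean speed in m/s.
- movej(angles): joint-space move.
- command_gripper(opening, f_grip=None): opening from 0.0 (shut) to 1.0 (fully open); f_grip is the grip in N (None keeps the last); returns when the fingers have stopped.
- hold(seconds).
- inverse_kinematics(position, orientation): joint angles nearest the present ones, or None.
- get_image(name): name is "side" or "top" or "wrist"; returns (picture, depth): 384x512x3 uint8, red, green, blue; 384x512 float32, m along the optical axis (not along the pixel's ray), 0 where there is no reading.
- camera_info(name): a dict with "camera_matrix" (3x3 intrinsics, pixels), "view" (4x4, takes a point from world to camera coordinates); the wrist camera has in their place "mount" (4x4, takes a point from camera to tool coordinates, whose origin is the TCP and whose axes are the flange's). Camera axes: x right, y down, z forward; pixel columns grow to the right and rows downward; lengths in m; the calibration is good to about 2 mm. A picture is of the moment at which its call begins: read the wrist's pose just before it. camera_info takes no time and is no camera call.
A pose or a line that the arm cannot do raises PlanningError and nothing moves.
- job_done(): hands the job in; it is judged then, once.
Readings, each from a call of its own:
- current_clock(): time.
- current_q(): joint angles.
- current_joint_velocities(): joint speeds.
- current_effort(): joint torques, N m.
- current_ee_pos(): TCP position.
- current_tcp_rot(): TCP orientation.
- current_force(): force on the tool from outside, world axes, zero at the start.
- current_wrist_torque(): the same for the moment, N m.
- current_opening(): opening from 0.0 (shut) to 1.0 (fully open).
- current_grasp_force(): force on a finger pad.
Only numpy, scipy, OpenCV 4.12 (cv2) and the standard library are available. Lean on these libraries where they do the work, as an engineer would, in place of code of your own. Each camera call takes 0.05 s, during which the arm holds its last target. There are 200 camera calls.

## Task

The washed paste scraper is standing in the white drip cradle: pick it up by its orange loop handle and slide its blade down into the slot of the green storage block until it is fully home, keeping hold of it until it sits there. Then lock it in by pushing the red-knobbed bolt all the way across, through the handle loop. Leave the other things on the bench where they are.

Things in the scene. Friction and masses are not known exactly. Their poses are not given: they have to be found in the camera images.
- scraper: Loose scraper, 0.15 kg, blade down. Origin: middle of the blade's lower edge; x along the blade's width, y its thickness, z up. Steel blade 60 x 4 mm, edge thinned to 56 x 2.5. Orange crossbar 84 x 18 mm at z 45-55 mm, over it a loop handle: end posts, and a top bar 84 x 12 mm at z 90-104 with a black rubber strip. Loop opening 64 mm wide, z 55-90. Same after a half turn about z.
- scraper_grip (a point): Middle of the scraper's handle bar (97 mm above the blade's edge), to be gripped from above across its 12 mm thickness (the scraper's y).
- cradle: White plastic drip cradle, fixed, 120 (x) by 66 (y) by 64 mm. Origin: centre of its underside. A shallow tray with two posts at x = +/-40 mm; the scraper's crossbar rests on the posts 56 mm above the bench, its blade hanging between them along the cradle's x. Lips 8 mm high round the post tops hold the crossbar: lift straight up.
- block: Green storage block, fixed, 110 (x) by 140 (y) by 60 mm high, on a dark base plate 128 by 156 by 8 mm. Origin: centre of its underside. The blade slot is in its top at y = +35 mm, along x; the bolt slides on its top between two dark rails on the -y part.
- slot_mouth (a point): Centre of the slot's mouth, level with the block's top (60 mm above the bench); axes as the block's. Slot about 64 (x) by 6 (y) mm, 50 mm deep, with a small bevel at the mouth. Fully home, the crossbar rests on the block's top and the blade's lower edge is 45 mm below this point.
- bolt (a joint): Travel of the bolt along the block's +y, m: 0 to 0.008 at the start (open), 0.046 fully across (stop). Its 10 mm steel rod runs 77 mm above the bench, its tip 24 mm short of the slot's middle at 0 and 22 mm past it when closed; it passes through the loop just over the crossbar, so the scraper must be home first. Stays where left; about 2 N moves it.
- bolt_knob (a point): On the bolt's upright red knob, 104 mm above the bench. The knob is 14 mm across (16 mm at the head), from 85 to 112 mm above the bench, on a grey carriage 27 (x) by 20 (y) mm; push it, or pinch it across the block's x. At full travel it is 32 mm from the slot's middle.
- mix_cup: Bystander: small beige mixing cup, 68 mm across, 50 mm high, loose. Origin: centre of its underside.
- purge_jar: Bystander: white jar with a blue lid, 62 mm across, 62 mm high, loose. Origin: centre of its underside.
- resin_barrel: Bystander: clear syringe barrel with orange tip cap, 34 by 132 by 25 mm, lying loose along its y. Origin: centre of its underside.
- housing_1: Bystander: black moulded housing with a green board, 118 by 58 by 22 mm, loose. Origin: centre of its underside.
Mind the look-alikes: they are no part of the job. There is more than one size of the block; the one meant has the size given above.

How it is judged:
On the way, in this order (a step that is already met when the one before it is completed fails the run):
1. the scraper is held by its loop handle, lifted clear of the cradle (contact force between the fingers and scraper above 0.5 N and height (world z) of scraper above 0.05 m and distance between the grasp point and scraper_grip below 0.045 m), for 0.1 s.
2. the scraper's blade is fully down in the slot while the fingers still hold it (z of scraper in the frame of slot_mouth below -0.042 m and horizontal distance between scraper and slot_mouth below 0.006 m and angle between the x axis of scraper and the x axis of block, either way round below 0.1 rad and angle between the z axis of scraper and the z axis of block, either way round below 0.1 rad and contact force between the fingers and scraper above 0.5 N), for 0.1 s.
3. the bolt is pushed fully across with the scraper home (z of scraper in the frame of slot_mouth below -0.042 m and horizontal distance between scraper and slot_mouth below 0.006 m and angle between the x axis of scraper and the x axis of block, either way round below 0.1 rad and angle between the z axis of scraper and the z axis of block, either way round below 0.1 rad and value of joint bolt above 0.042 m), for 0.1 s.
At the end, for the whole second after the job is handed in: The scraper stands at rest in the slot of the green storage block, its blade's edge at least 42 mm below the slot's mouth (45 mm is fully home), within 6 mm of the slot's middle and upright and in line within 0.1 rad; the bolt has travelled more than 42 of its 46 mm (all of step 3 and linear speed of scraper below 0.02 m/s); the robot touches nothing.
It fails at once if a bystander (cup, jar, syringe barrel or housing) was moved by more than 30 mm (distance of any of mix_cup, purge_jar, resin_barrel, housing_1 from where it was at the start of the episode above 0.03 m).
It also fails if it takes over 53 s, if anything falls off the work surface, if the arm or the gripper's body presses on something with over 40 N, if the wrist force passes 120 N, or if a joint passes its speed limit or range.

## Working session

There is one attempt and no reset: what is moved stays moved. The work goes in short steps, each a Python script; the robot and the scene stay as the last script left them, time stands still between calls to the robot, and variables do not carry over. Pictures are saved under pics/ and viewed, at most 10 in all, crops included, and the job is handed in when it is done.

```bash
ls; mkdir -p pics; python3 - <<'E'
from plant import *
import cv2,numpy as np
for n in("top","side"):
    im,d=get_image(n); np.savez(f"pics/{n}0.npz",im=im,d=d); cv2.imwrite(f"pics/{n}0.png",im[:,:,::-1])
    i=camera_info(n); print(n,np.round(i["camera_matrix"],1).tolist(),np.round(np.linalg.inv(i["view"]),3).tolist())
print(np.round(camera_info("wrist")["mount"],3).tolist(),current_clock(),current_tcp_rot())
E
```

```text
pics
top [[433.1, 0.0, 261.8], [0.0, 433.1, 184.6], [0.0, 0.0, 1.0]] [[-0.109, -0.973, 0.203, 0.353], [-0.994, 0.108, -0.016, 0.109], [-0.007, -0.203, -0.979, 1.266], [0.0, 0.0, 0.0, 1.0]]
side [[356.1, 0.0, 258.4], [0.0, 356.1, 195.9], [0.0, 0.0, 1.0]] [[0.967, -0.146, 0.207, 0.356], [-0.253, -0.496, 0.83, -0.785], [-0.018, -0.856, -0.517, 0.643], [0.0, 0.0, 0.0, 1.0]]
[[0.001, -0.968, -0.253, 0.067], [1.0, 0.001, -0.0, -0.001], [0.001, -0.253, 0.968, -0.158], [0.0, 0.0, 0.0, 1.0]] 0.1 [-6.40547525e-01 -3.07515409e+00  2.68853733e-03]
```

View pics/top0.png

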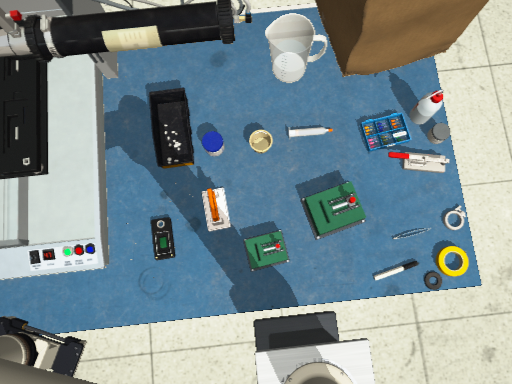

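View pics/side0.png

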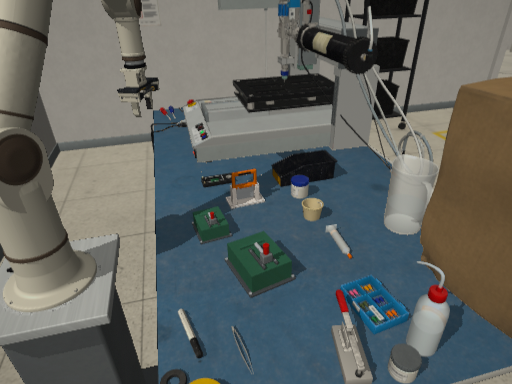

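The top picture shows the scraper in its cradle at about (214,207). The large green block is at (334,209), with a smaller look-alike at (267,250). The barrel, cup and jar are at (310,131), (261,141) and (212,143). I'll enlarge crops of the scraper and the large block.

```bash
python3 - <<'E'
import cv2,numpy as np
im=cv2.imread("pics/top0.png")
a=cv2.resize(im[170:245,290:380],None,fx=8,fy=8,interpolation=cv2.INTER_CUBIC)
b=cv2.resize(im[180:240,190:240],None,fx=8,fy=8,interpolation=cv2.INTER_CUBIC)
cv2.imwrite("pics/blk.png",a);cv2.imwrite("pics/scr.png",b)
E
```

```text
(no output)
```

View pics/blk.png

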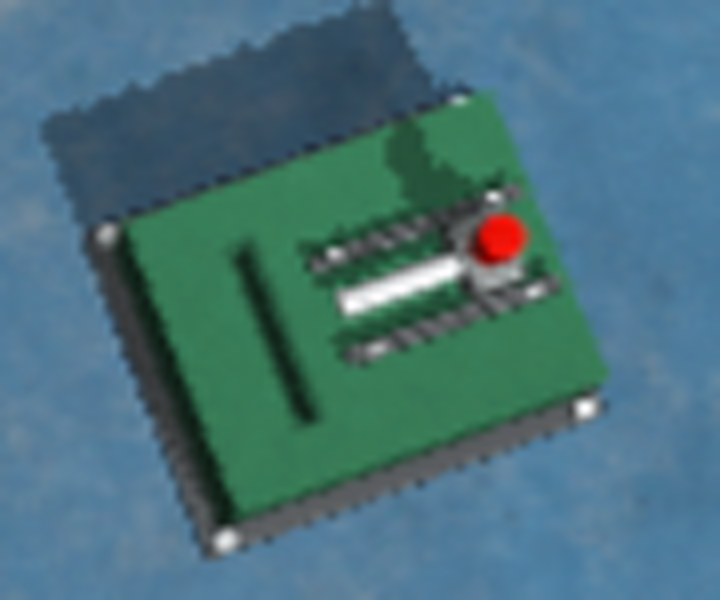

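View pics/scr.png

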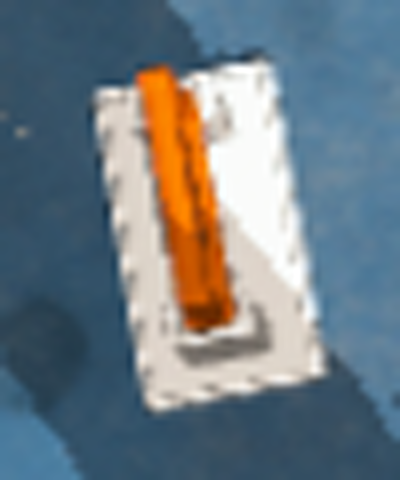

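The block crop shows the slot running from (242,248) to (308,418), with the red knob at (500,238) on the -y side. The scraper crop shows the top bar running from about (155,72) to (210,318).

```bash
cat > h.py <<'E'
from plant import *
import numpy as np,cv2
from scipy.spatial.transform import Rotation as R
def ray(K,T,uv,z):  # T cam->world
    d=T[:3,:3]@np.linalg.solve(K,[*uv,1.]); o=T[:3,3]
    return o+d*(z-o[2])/d[2]
def top(uv,z):
    i=camera_info("top"); return ray(i["camera_matrix"],np.linalg.inv(i["view"]),uv,z)
def ori(th):  # tool down, tool x axis at world yaw th
    return (R.from_euler('z',th)*R.from_euler('x',np.pi)).as_rotvec()
def wristT():
    T=np.eye(4);T[:3,:3]=R.from_rotvec(current_tcp_rot()).as_matrix();T[:3,3]=current_ee_pos()
    return T@camera_info("wrist")["mount"]
def wshot(name):
    T=wristT(); im,d=get_image("wrist"); K=camera_info("wrist")["camera_matrix"]
    np.savez(f"pics/{name}.npz",im=im,d=d,T=T,K=K); cv2.imwrite(f"pics/{name}.png",im[:,:,::-1])
E
python3 - <<'E'
from h import *
c=lambda x,y,ox,oy:((x+.5)/8-.5+ox,(y+.5)/8-.5+oy)
a=top(c(242,248,290,170),.06);b=top(c(308,418,290,170),.06)
print("slot",a,b,(a+b)/2,np.linalg.norm(a-b),np.arctan2(*(a-b)[1::-1]))
k=top(c(500,238,290,170),.112);print("knob",k)
a=top(c(158,70,190,180),.115);b=top(c(208,315,190,180),.115)
print("bar",a,b,(a+b)/2,np.linalg.norm(a-b),np.arctan2(*(a-b)[1::-1]))
M=R.from_rotvec(current_tcp_rot()).as_matrix();print(M.round(2).tolist())
for n,uv in dict(barrel=(310,131),cup=(261,141),jar=(212,143),hous=(163,238),small=(267,250)).items(): print(n,top(uv,.04))
E
```

```text
slot [ 0.53918172 -0.06828321  0.06      ] [ 0.47706228 -0.08294805  0.06      ] [ 0.508122   -0.07561563  0.06      ] 0.06382697709018642 0.2318302416361324
knob [ 0.52493989 -0.14753589  0.112     ]
bar [0.59714237 0.23273502 0.115     ] [0.51212843 0.22320077 0.115     ] [0.5546354 0.2279679 0.115    ] 0.08554689727684217 0.11168260676970292
[[-0.92, 0.4, -0.0], [0.4, 0.92, -0.0], [0.0, -0.0, -1.0]]
barrel [ 0.75265698 -0.07084432  0.04      ]
cup [0.73810806 0.0769157  0.04      ]
jar [0.74811322 0.22135959 0.04      ]
hous [0.4849735  0.38302406 0.04      ]
small [0.41941874 0.09493799 0.04      ]
```

```bash
python3 - <<'E'
from h import *
for t,o in(((.508,-.0756,.17),ori(.232+np.pi)),((.508,-.0756,.17),ori(.232)),((.5546,.228,.22),ori(.112+np.pi)),((.5546,.228,.22),ori(.112))):
    q=inverse_kinematics(t,o);print(None if q is None else np.round(q,2))
goto((.508,-.0756,.2),ori(.232+np.pi));hold(.3);wshot("wb")
goto((.5546,.228,.24),ori(.112+np.pi));hold(.3);wshot("ws")
print(current_clock(),current_q().round(2))
E
```

```text
[ 0.15  0.3  -0.06  1.95  0.02  0.89  1.88]
[-0.14  0.3   0.27  1.96 -0.1   0.89 -1.15]
[-0.13  0.41 -0.39  1.69  0.18  1.07  1.1 ]
[-0.58  0.39  0.18  1.71 -0.08  1.06 -1.83]
4.525 [-0.31  0.37 -0.16  1.68  0.07  1.1   1.19]
```

View pics/wb.png

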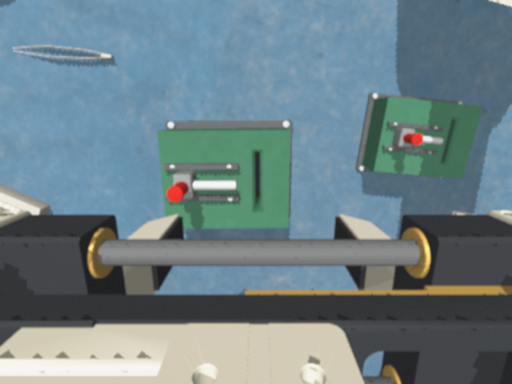

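View pics/ws.png

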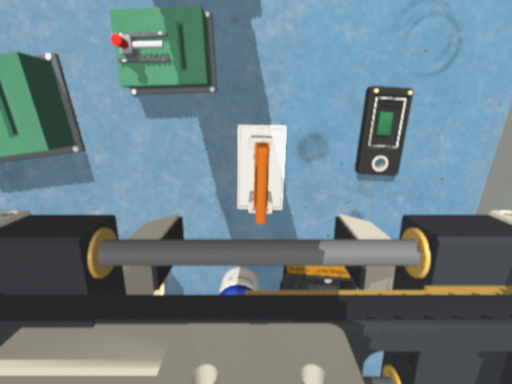

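The wrist picture over the block shows the slot at about (257,150)-(257,210) and the knob at (177,193). Over the scraper, the orange bar runs from about (262,143) to (260,222). I'll measure both with masks.

```bash
cat >> h.py <<'E'
def cloud(n):
    f=np.load(f"pics/{n}.npz");im,d,T,K=f["im"].astype(int),f["d"],f["T"],f["K"]
    v,u=np.mgrid[:384,:512]
    P=np.stack([u,v,np.ones_like(u)],-1)@np.linalg.inv(K).T*d[...,None]
    return im,d,P@T[:3,:3].T+T[:3,3],T,K
def rect(m,T,K,z):
    v,u=np.nonzero(m); W=np.array([ray(K,T,(a,b),z)[:2] for a,b in zip(u,v)])
    c,s,a=cv2.minAreaRect((W*1000).astype(np.float32))
    if s[0]<s[1]: s=s[::-1];a+=90
    a=np.radians(a);a=(a+np.pi/2)%np.pi-np.pi/2
    return np.array(c)/1000,s,a,W.mean(0)
E
python3 - <<'E'
from h import *
im,d,P,T,K=cloud("wb")
m=np.zeros(d.shape,bool);m[140:220,248:268]=1
m&=im.max(2)<55
print("slot",rect(m,T,K,.06),m.sum())
r=(im[...,0]>150)&(im[...,1]<60);r[:,250:]=0;r[215:]=0
print("knob",rect(r&(P[...,2]>.106),T,K,.112),r.sum(),P[r][:,2].max())
g=(im[...,1]>im[...,0]+25)&(im[...,1]>im[...,2]+10);g[:,310:]=0;g[212:]=0
print("blocktop z",np.median(P[g][:,2]),"corner-ish",rect(g,T,K,.06))
im,d,P,T,K=cloud("ws")
o=(im[...,0]>150)&(im[...,2]<60);o[:,:200]=0;o[:,300:]=0;o[235:]=0;o[:120]=0
print("oz",np.percentile(P[o][:,2],[2,25,50,75,98]).round(4),o.sum())
t=o&(P[...,2]>.105);print("bar",rect(t,T,K,.115),t.sum(),P[t].mean(0))
w=(im.min(2)>150);w[:,:225]=0;w[:,300:]=0;w[225:]=0;print("cradle",rect(w|o,T,K,.06)[2])
E
```

```text
slot (array([ 0.50279315, -0.07949724]), (47.79984664916992, 2.2238388061523438), np.float64(0.23287303085557665), array([ 0.50248745, -0.07954723])) 132
knob (array([ 0.52634033, -0.14984959]), (14.463014602661133, 12.081026077270508), np.float64(-0.5750159607112675), array([ 0.52656493, -0.1502719 ])) 193 0.11356354894969456
blocktop z 0.059932340930703404 corner-ish (array([ 0.50704892, -0.11403387]), (140.05079650878906, 91.65534210205078), np.float64(-1.330366742793788), array([ 0.50027983, -0.10891802]))
oz [0.0661 0.1135 0.1144 0.115  0.1162] 837
bar (array([0.55676434, 0.22778903]), (81.88484954833984, 11.693780899047852), np.float64(0.07554858709288137), array([0.55448679, 0.22793946])) 797 [0.55418442 0.22789343 0.11636514]
cradle 0.09138306882184177
```

```bash
python3 - <<'E'
from h import *
p=np.array([.5560,.2278]); o=ori(.082+np.pi)
goto((*p,.16),o); move_straight((*p,.089),max_speed=.08)
command_gripper(0,30); print(current_opening(),current_grasp_force(),current_force())
move_straight((*p,.21),max_speed=.08)
print(current_opening(),current_grasp_force(),current_force())
s=np.array([.5087,-.0777]); goto((*s,.21),ori(.236+np.pi)); hold(.4); wshot("held"); print(current_clock(),current_ee_pos(),current_grasp_force())
E
```

```text
0.12914817574712575 29.999233782291412 [ 0.41263241 -0.36344363  0.02853889]
0.12774105923551798 29.99916136264801 [-0.61522039 -0.08397339 -1.53008563]
10.5 [ 0.50879827 -0.07733193  0.20994867] 29.999130070209503
```

View pics/held.png

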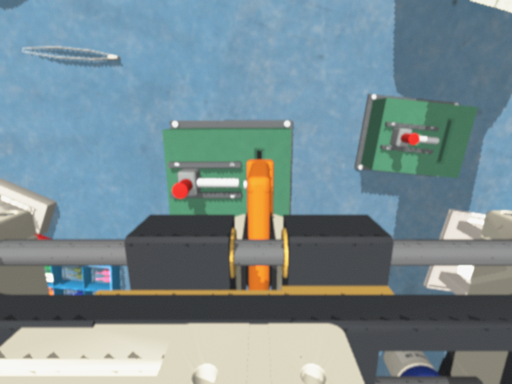

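The scraper is held. Its bar's near end is at (260,160), and the slot's end is visible just beyond it at (259,152). I'll measure both in the tool frame.

```bash
python3 - <<'E'
from h import *
th=.236
X=np.array([np.cos(th),np.sin(th)]);Y=np.array([-X[1],X[0]])
tcp=np.array([.50879827,-.07733193])
im,d,P,T,K=cloud("held")
o=(im[...,0]>150)&(im[...,2]<60)&(im[...,1]>60);o[:,:240]=0;o[:,280:]=0;o[212:]=0
t=o&(abs(P[...,2]-.236)<.012)
v,u=np.nonzero(t);print("rows",v.min(),v.max(),np.median(P[t][:,2]))
for r in range(v.min(),v.max()+1,5):
    c=u[v==r]; a,b=[(ray(K,T,(x,r),.236)[:2]-tcp) for x in(c.min()-.5,c.max()+.5)]
    print(r,c.min(),c.max(),"x %.4f y %.4f %.4f mid %.4f"%(a@X,a@Y,b@Y,(a+b)@Y/2))
for n in("held","wb"):
    im,d,P,T,K=cloud(n)
    print(n)
    for r in range(144,214,4 if n=="wb" else 2):
        if n=="held" and r>158: break
        row=im[r,244:274].sum(1).astype(float); w=np.clip(170-row,0,None)
        if w.sum()<30: print(r,row[8:20].astype(int));continue
        c=(w*np.arange(244,274)).sum()/w.sum(); a=ray(K,T,(c,r),.06)[:2]
        print(r,round(c,2),int(w.sum()),"x' %.4f y' %.4f (rel tcp %.4f %.4f)"%(a@X,a@Y,(a-tcp)@X,(a-tcp)@Y))
E
```

```text
rows 173 211 0.23545225501941497
173 252 265 x -0.0414 y -0.0045 0.0023 mid -0.0011
178 248 270 x -0.0389 y -0.0064 0.0047 mid -0.0009
183 249 270 x -0.0364 y -0.0060 0.0047 mid -0.0006
188 248 270 x -0.0339 y -0.0065 0.0048 mid -0.0009
193 248 270 x -0.0314 y -0.0065 0.0048 mid -0.0008
198 248 270 x -0.0288 y -0.0065 0.0048 mid -0.0008
203 248 270 x -0.0263 y -0.0065 0.0049 mid -0.0008
208 248 270 x -0.0237 y -0.0066 0.0049 mid -0.0008
held
144 [364 368 363 370 369 368 370 370 371 367 371 370]
146 [368 366 365 364 365 362 368 361 365 367 368 365]
148 [373 357 329 317 315 323 316 324 328 333 331 340]
150 [374 354 312 281 264 238 223 238 249 262 289 311]
152 258.75 83 x' 0.4468 y' -0.1951 (rel tcp -0.0298 -0.0009)
154 258.86 98 x' 0.4491 y' -0.1949 (rel tcp -0.0276 -0.0008)
156 258.91 98 x' 0.4513 y' -0.1949 (rel tcp -0.0253 -0.0007)
158 [388 374 339 315 283 241 213 212 221 275 334 363]
wb
144 [340 339 342 347 343 346 345 344 343 349 347 344]
148 [338 332 339 328 335 330 336 339 335 338 335 340]
152 [282 258 219 180 165 173 182 212 259 290 312 333]
156 256.82 127 x' 0.4496 y' -0.1949 
[... 154 characters left out ...]
256.89 119 x' 0.4626 y' -0.1949 (rel tcp -0.0140 -0.0008)
172 256.91 125 x' 0.4670 y' -0.1949 (rel tcp -0.0096 -0.0008)
176 257.0 120 x' 0.4715 y' -0.1948 (rel tcp -0.0052 -0.0007)
180 257.06 120 x' 0.4759 y' -0.1948 (rel tcp -0.0007 -0.0006)
184 256.92 122 x' 0.4804 y' -0.1950 (rel tcp 0.0038 -0.0008)
188 257.05 122 x' 0.4850 y' -0.1948 (rel tcp 0.0084 -0.0007)
192 256.97 116 x' 0.4896 y' -0.1949 (rel tcp 0.0129 -0.0008)
196 257.0 79 x' 0.4942 y' -0.1949 (rel tcp 0.0176 -0.0008)
200 [315 279 251 195 168 172 207 235 274 304 321 338]
204 [310 279 248 224 229 242 254 263 285 312 321 337]
208 [308 273 260 265 269 275 278 288 301 303 319 333]
212 [339 329 329 325 323 333 341 339 337 334 337 343]
```

Bar and slot line up laterally, both at -0.8 mm in the tool frame, and the yaw agrees. I'll descend and watch the force.

```bash
python3 - <<'E'
from h import *
g=np.array([.5091,-.0773]);c=np.array([.5091,-.0777])
move_straight((*c,.145),max_speed=.1); hold(.3)
e=g-current_ee_pos()[:2]; print("err",e,current_force()); c=c+e
for z in np.arange(.140,.0915,-.005):
    move_straight((*c,z),max_speed=.04); f=current_force(); print(round(z,3),current_ee_pos().round(4),f.round(1))
    if abs(f[2])>15: break
print(current_clock(),current_grasp_force(),current_opening())
E
```

```text
err [-0.00034665  0.00044185] [-0.07966619  0.96238769 -1.15541694]
0.14 [ 0.5083 -0.0772  0.1396] [ 0.2 -0.1 -1.8]
0.135 [ 0.5084 -0.0772  0.1346] [-0.1 -0.3 -1.9]
0.13 [ 0.5085 -0.0774  0.1297] [ 0.  -0.5 -1.2]
0.125 [ 0.5086 -0.0773  0.1247] [-0.1 -0.5 -1.6]
0.12 [ 0.5086 -0.0773  0.1197] [ 0.9  0.3 -1. ]
0.115 [ 0.5086 -0.0773  0.1147] [-0.7 -0.6 -1.5]
0.11 [ 0.5086 -0.0773  0.1097] [-0.3  0.3 -2. ]
0.105 [ 0.5086 -0.0773  0.1047] [-0.  -0.4 -1.7]
0.1 [ 0.5086 -0.0773  0.0997] [ 0.2 -1.1 -1.5]
0.095 [ 0.5086 -0.0773  0.0947] [-0.8 -1.  -1.3]
14.35 29.999076426029205 0.12452134119566204
```

It is sliding in freely. I'll continue until it seats, hold, release with the fingers only part-way open, and check.

```bash
python3 - <<'E'
from h import *
c=np.array([.50875,-.07726]); z=.0945
while z>.086:
    move_straight((*c,z),max_speed=.02); hold(.1); f=current_force(); print(round(z,4),current_ee_pos().round(4),f.round(1))
    if f[2]>6: break
    z-=.001
hold(.4)
command_gripper(.4); hold(.3); print(current_opening(),current_force().round(1))
move_straight((*c,.2),max_speed=.12); hold(.3); wshot("home"); print(current_clock())
E
```

```text
0.0945 [ 0.5089 -0.0772  0.0946] [-0.1 -0.1 -2.7]
0.0935 [ 0.5088 -0.0773  0.0935] [ 0.5 -0.1 -1.6]
0.0925 [ 0.509  -0.0772  0.0928] [-1.3 -0.8  3.7]
0.0915 [ 0.509  -0.0771  0.0927] [-4.4 -0.  13.5]
0.4015424570121986 [ 0.4 -1.1  0.3]
18.4917
```

View pics/home.png

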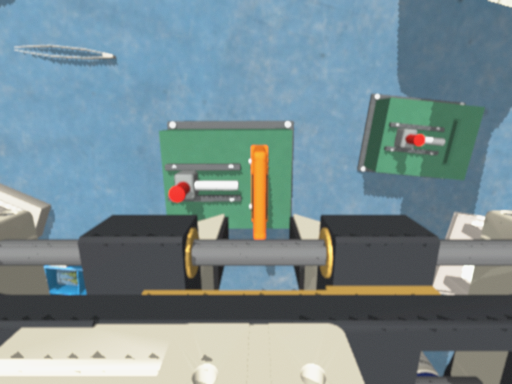

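The scraper stands home in the slot, with the bar at (260,190), and the knob is still open at (178,192). Next I'll push the bolt with shut fingers from behind the knob.

```bash
python3 - <<'E'
from h import *
th=.236
X=np.array([np.cos(th),np.sin(th)]);Y=np.array([-X[1],X[0]]);s=np.array([.50875,-.07728])
at=lambda y,z:(*(s+y*Y),z)
command_gripper(0)
move_straight(at(-.118,.2),max_speed=.15); move_straight(at(-.118,.092),max_speed=.12)
print(current_force().round(1))
y=-.105
while y<-.035:
    move_straight(at(y,.092),max_speed=.04); f=current_force()[:2]@Y
    print(round(y,4),round((current_ee_pos()[:2]-s)@Y,4),round(f,1))
    if f<-12: break
    y+=.005 if y<-.07 else .002
hold(.2)
y=(current_ee_pos()[:2]-s)@Y-.02
move_straight(at(y,.092),max_speed=.08); move_straight(at(y,.2),max_speed=.15); 
move_straight(at(0,.2));hold(.3);wshot("end"); print(current_clock())
im,d,P,T,K=cloud("end")
r=(im[...,0]>150)&(im[...,1]<60)&(im[...,2]<60)&(P[...,2]>.100);r[215:]=0;r[:,270:]=0
print("knob y",(rect(r,T,K,.112)[0]-s)@Y)
E
```

```text
[-0.5 -0.  -0. ]
-0.105 -0.1046 -0.8
-0.1 -0.0998 -0.1
-0.095 -0.0946 0.6
-0.09 -0.0895 -0.5
-0.085 -0.0844 -0.0
-0.08 -0.0794 -0.3
-0.075 -0.0744 0.5
-0.07 -0.0695 0.2
-0.068 -0.0679 -1.0
-0.066 -0.0659 -0.1
-0.064 -0.0638 -0.2
-0.062 -0.0618 -0.9
-0.06 -0.0597 0.4
-0.058 -0.0578 -0.4
-0.056 -0.0564 -3.4
-0.054 -0.0562 -7.2
-0.052 -0.056 -10.3
-0.05 -0.0558 -14.2
28.675
knob y -0.031186282602204317
```

View pics/end.png

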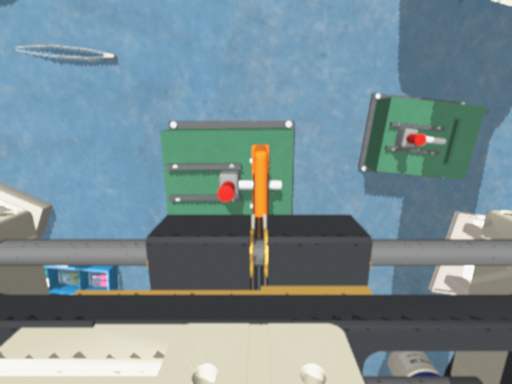

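The knob is at (228,192), 31 mm from the slot's middle, and the rod tip shows past the loop at (278,184). The bolt is fully across and the robot is clear.

```bash
python3 -c "
from plant import *
print(job_done(),current_clock())"
```

```text
the job is handed in; nothing more can be done
the job is handed in; nothing more can be done
```

The scraper is fully home in the large green block's slot and the bolt is pushed to its stop through the handle loop. I handed the job in at about 29 s, with the arm clear and the bystanders untouched; the hand-in returned no verdict.

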